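# Take the lens cartridge out of the laser head and lay it in the inspection cradle

## Task

Press the red release button on the laser head, turn the lens cartridge a quarter turn anticlockwise by its knurled knob and lift it straight out. Stand it gently upright on the blue lens mat and let go of it, then take it again by its tube and lay it down gently in the V saddles of the inspection cradle, its foot facing the ring light and its knob in the other saddle. Leave everything else on the bench where it is.

Things in the scene. Friction and masses are not known exactly. Their poses are not given: they have to be found in the camera images.
- laser_head: Laser processing head on its back: fixed black box 100 mm high with yellow labels on its ends, lens port in its top. Origin on the bench below the port's axis, z up. The box spans x -105 to +65 and y -55 to +55 mm of its frame, the button on the -x side. On the top a red dot (on -x) marks the locked place of the cartridge's index mark, a green dot (on -y) the free one.
- port (a point): Centre of the lens port at the height of the head's flat top face (100 mm above the bench), same axes as the head. Steel bayonet ring flush with the top: 48 mm bore, 6 mm thick, keyways along +y and -y. The locked cartridge has its lugs along x, under the ring.
- release_button (a joint): Travel of the release button in m: 0 up (locked), 0.008 fully pressed. It moves straight down against about 4 N of friction, has no spring and stays down when pressed. Its locking pin, under the ring, stops the cartridge from turning until it is more than 6 mm down.
- button_top (a point): Centre of the top face of the red release button, 22 mm across, 78 mm from the port's axis; it stands 12 mm proud of the head's top face when up, 4 mm when fully pressed.
- lens_cartridge: Loose lens cartridge, 120 mm long, about 0.4 kg. Origin at the centre of its flat foot, z along its axis towards the knob. Aluminium tube 44 mm across from z 0 to 90 mm; dark flange 66 mm across at 90 to 94; black knurled knob with orange rim, 52 mm across, at 94 to 120. Two lugs along its +x and -x reach radius 30 mm, 12 mm wide, at z 77 to 82; white index mark on the flange over the -x lug.
- cartridge_top (a point): Centre of the cartridge's knob end, on its axis 120 mm from the foot, axes as the cartridge's. With the button down it turns anticlockwise seen from above, to a stop at about 95 degrees; from about 84 degrees to that stop its lugs lie under the keyways and it lifts out: raise it over 90 mm. At the start its flange rests on the head's top, foot 10 mm above the bench.
- cradle: Inspection cradle, fixed, origin on the bench below the middle of the lying cartridge. Steel base 84 mm (x) by 186 mm (y, -72 to +114), 10 mm thick. Two 90-degree V saddles carry the cartridge level along y, axis 55 mm up: one 16 mm long at y +42 mm for the tube, one 14 mm long at y -47 for the knob; the flange hangs between them. Black ring light 54 mm across at y +92 to +108, facing -y.
- cradle_foot (a point): Where the centre of the cartridge's foot (its origin) is when it lies right in the cradle: at y +60 mm of the cradle, 55 mm above the bench. The V flanks end 11 mm below the axis at the tube, 14 mm at the knob; the saddles are 56 mm wide or less.
- cradle_top (a point): Where the centre of the cartridge's knob end is when it lies right in the cradle: at y -60 mm of the cradle (away from the ring light), 55 mm above the bench.
- lens_mat: Blue lens mat, 110 x 110 x 4 mm, fixed flat on the bench. Origin at the centre of its underside.
- angle_bracket: Bystander: loose aluminium angle bracket 60 x 50 x 55 mm. Origin under its centre.
- gauge_block: Bystander: loose steel block 50 x 95 x 28 mm with a small white sticker. Origin under its centre.
- cleaner_bottle: Bystander: loose white bottle 34 mm across, 85 mm high, blue cap. Origin under its centre.
- tissue_box: Bystander: loose cardboard lens-tissue box 70 x 110 x 30 mm. Origin under its centre.
- mirror_mount: Bystander: loose mirror on a post, 50 x 50 mm foot, 96 mm high. Origin under its centre.
- window_case: Bystander: loose round clear case with a spare window, 62 mm across, 12 mm high. Origin under its centre.
- screwdriver: Bystander: loose screwdriver 150 mm long, lying along its own x.

How it is judged:
By the outcome, as a careful person would: the job done as asked, in the order asked, and still so for the second after the job is handed in, with the robot touching nothing.
It also fails if it takes over 69 s, if anything falls off the work surface, if the arm or the gripper's body presses on something with over 40 N, if the wrist force passes 120 N, or if a joint passes its speed limit or range.

## Robot

A 6-joint arm with a two-finger parallel gripper is mounted at the origin on the work surface. World frame = base frame: x ahead of the robot, y to its left, z up, the work surface at z = 0. Lengths are in m, angles in rad, forces in N, time in s.
With the tool pointing down it reaches from about 0.35 to 0.975 m from the base axis. Payload 7.1 kg.
Tool frame: the origin (TCP) lies midway between the tips of the shut fingers; the grasp point (between the pads) lies 19 mm behind it; z points along the fingers, y is the line along which they close (so a half turn about z gives the same grasp; the last joint's range is limited). The gripper opens to 88 mm and grips with 3 to 60 N. Pads are 20 mm wide; open, the fingers measure 115 mm over their backs; the gripper's body (75 mm by 178 mm) begins 61 mm behind the grasp point.
Start: joints at [1.112, 0.423, 1.63, -0, 1.089, -0.019], TCP at [0.266, 0.566, 0.223] pointing down, gripper open.
Joint ranges: [-3, 3], [-0.9, 2.11], [0.09, 2.58], [-1.31, 4.45], [0.11, 2.69], [-2.54, 2.54]. Speed limits (rad/s): [2.39, 2.39, 3.01, 3.14, 3.14, 3.14].

## Interface

Orientations are given as a unit quaternion [w, x, y, z].
In Python, from station import move_pose, movel, movej, command_gripper, wait, inverse_kinematics, read_camera, camera_info, MotionError, job_done, get_time, get_joint_pos, get_qvel, get_effort, get_tcp_pos, get_ee_rot, get_ft_force, get_ft_torque, get_grip_width, get_finger_force gives the robot as it stands. Calls block until the motion is done:
- move_pose(position, orientation): joint-space move of the TCP to a pose.
- movel(position, frame=None, v=0.15, until_force=None): straight line of the TCP; frame=None keeps the orientation; v is the mean speed in m/s. With until_force (N) it stops when the force on the tool has changed by that much, and returns True; else False.
- movej(angles): joint-space move.
- command_gripper(opening): opening from 0.0 (shut) to 1.0 (fully open); the grip force is fixed at half the most; returns when the fingers have stopped.
- wait(seconds).
- inverse_kinematics(position, orientation): joint angles nearest the present ones, or None.
- read_camera(name): name is "scene" or "top" or "wrist"; returns the picture (420x560x3 uint8, red, green, blue); there is no depth.
- camera_info(name): a dict with "intrinsics" (3x3 intrinsics, pixels), "T" (4x4, takes a point from camera to world coordinates); the wrist camera has in their place "tool_from_camera" (4x4, takes a point from camera to tool coordinates, whose origin is the TCP and whose axes are the flange's). Camera axes: x right, y up, looking along -z (the intrinsics and any distortion apply to the point x, -y, -z); pixel columns grow to the right and rows downward; lengths in m; the calibration is good to about 2 mm. A picture is of the moment at which its call begins: read the wrist's pose just before it. camera_info takes no time and is no camera call.
A pose or a line that the arm cannot do raises MotionError and nothing moves.
- job_done(): hands the job in; it is judged then, once.
Readings, each from a call of its own:
- get_time(): time.
- get_joint_pos(): joint angles.
- get_qvel(): joint speeds.
- get_effort(): joint torques, N m.
- get_tcp_pos(): TCP position.
- get_ee_rot(): TCP orientation.
- get_ft_force(): force on the tool from outside, world axes, zero at the start.
- get_ft_torque(): the same for the moment, N m.
- get_grip_width(): opening from 0.0 (shut) to 1.0 (fully open).
- get_finger_force(): force on a finger pad.
Only numpy, scipy, OpenCV 4.12 (cv2) and the standard library are available. Lean on these libraries where they do the work, as an engineer would, in place of code of your own. Each camera call takes 0.05 s, during which the arm holds its last target. There are 200 camera calls.

## Working session

There is one attempt and no reset: what is moved stays moved. The work goes in short steps, each a Python script; the robot and the scene stay as the last script left them, time stands still between calls to the robot, and variables do not carry over. Pictures are saved under pics/ and viewed, at most 10 in all, crops included, and the job is handed in when it is done.

```bash
ls; mkdir -p pics; python3 - <<'E'
from station import *
import cv2
for n in ("scene","top"):
    cv2.imwrite(f"pics/{n}0.png",cv2.cvtColor(read_camera(n),cv2.COLOR_RGB2BGR))
    c=camera_info(n);print(n,{k:(v.round(3).tolist() if hasattr(v,'round') else v) for k,v in c.items()})
print(camera_info("wrist"),get_time(),get_ee_rot())
E
```

```text
pics
scene {'intrinsics': [[466.339, 0.0, 279.91], [0.0, 466.339, 212.973], [0.0, 0.0, 1.0]], 'T': [[-0.782, -0.404, 0.474, 1.071], [0.623, -0.495, 0.606, 0.658], [-0.01, 0.769, 0.639, 0.777], [0.0, 0.0, 0.0, 1.0]]}
top {'intrinsics': [[502.924, 0.0, 285.69], [0.0, 502.924, 210.831], [0.0, 0.0, 1.0]], 'T': [[0.01, 0.992, -0.123, 0.412], [-1.0, 0.009, -0.014, 0.014], [-0.012, 0.124, 0.992, 1.401], [0.0, 0.0, 0.0, 1.0]]}
{'intrinsics': array([[329.79719726,   0.        , 279.72847038],
       [  0.        , 329.79719726, 213.03572244],
       [  0.        ,   0.        ,   1.        ]]), 'tool_from_camera': array([[-1.93840239e-05,  9.52939361e-01,  3.03160969e-01,
         8.29654242e-02],
       [ 9.99999960e-01,  1.03667431e-04, -2.61922743e-04,
         1.07167876e-03],
       [-2.81024411e-04,  3.03160952e-01, -9.52939325e-01,
        -1.61614678e-01],
       [ 0.00000000e+00,  0.00000000e+00,  0.00000000e+00,
         1.00000000e+00]])} 0.1 [-1.57161279e-04  2.18145355e-01  9.75916062e-01 -6.47240715e-04]
```

View pics/scene0.png

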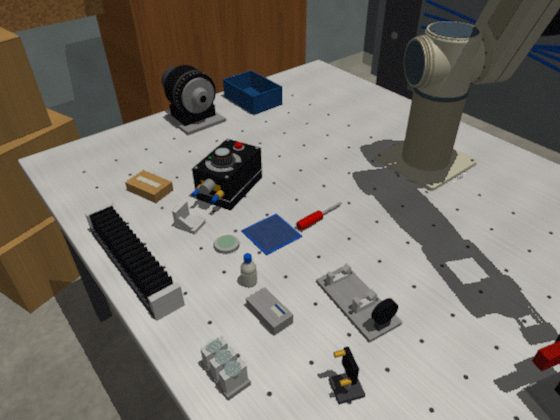

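View pics/top0.png

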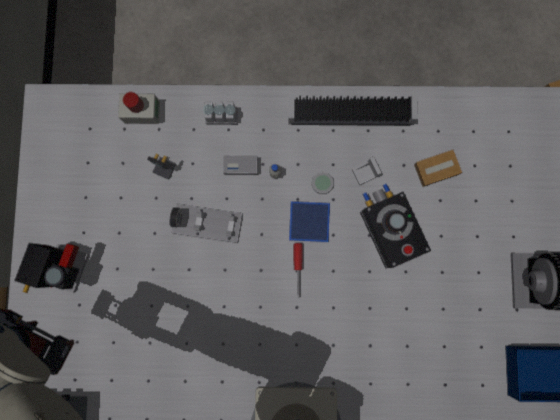

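The scene view shows the head with its cartridge at about (223,155), button (238,147), mat (272,233) and cradle (358,300) with the ring light near (384,312). In the top view they are: port (397,221), button (407,250), mat (310,221), and cradle (207,223) with the ring light at its left end (177,217).

```bash
cat > h.py <<'E'
import numpy as np, cv2
from scipy.spatial.transform import Rotation as Ro
from station import *
def campose(n):
    c=camera_info(n)
    if n!="wrist": return c["intrinsics"],np.array(c["T"])
    w,x,y,z=get_ee_rot(); T=np.eye(4); T[:3,:3]=Ro.from_quat([x,y,z,w]).as_matrix(); T[:3,3]=get_tcp_pos()
    return c["intrinsics"],T@c["tool_from_camera"]
def ray(P,uv):
    K,T=P; u,v=uv; d=np.array([(u-K[0,2])/K[0,0],-(v-K[1,2])/K[1,1],-1.])
    d=T[:3,:3]@d; return T[:3,3],d/np.linalg.norm(d)
def onplane(P,uv,z):
    o,d=ray(P,uv); return o+d*(z-o[2])/d[2]
def tri(rs):
    A=sum(np.eye(3)-np.outer(d,d) for o,d in rs); b=sum((np.eye(3)-np.outer(d,d))@o for o,d in rs)
    p=np.linalg.solve(A,b); return p,max(np.linalg.norm(np.cross(p-o,d)) for o,d in rs)
def proj(P,p):
    K,T=P; q=T[:3,:3].T@(np.asarray(p)-T[:3,3]); return K[0,2]-K[0,0]*q[0]/q[2],K[1,2]+K[1,1]*q[1]/q[2]
def quat(R):
    x,y,z,w=Ro.from_matrix(R).as_quat(); return [w,x,y,z]
def frame(x,z):  # tool x and z axes in world
    z=np.array(z,float)/np.linalg.norm(z); x=np.array(x,float); x-=z*(x@z); x/=np.linalg.norm(x)
    return np.c_[x,np.cross(z,x),z]
def down(a): return quat(frame([np.cos(a),np.sin(a),0],[0,0,-1]))
def snap(n,f):
    P=campose(n); im=cv2.cvtColor(read_camera(n),cv2.COLOR_RGB2BGR); cv2.imwrite(f"pics/{f}.png",im); np.savez(f"pics/{f}.npz",K=P[0],T=P[1]); return P,im
def load(f):
    d=np.load(f"pics/{f}.npz"); return (d["K"],d["T"]),cv2.imread(f"pics/{f}.png")
E
python3 - <<'E'
from h import *
P=campose("top")
for n,uv,z in [("knob",(397,221),.13),("button",(407,250),.112),("mat",(310,221),.004),("cradle base mid",(207,223),.01),("ring",(180,217),.055),("tubeS",(198,221),.04),("knobS",(232,226),.04)]:
    print(n,onplane(P,uv,z).round(3))
port=onplane(P,(397,221),.13);mat=onplane(P,(310,221),.004);cr=np.array([.41,.15,0.])
kd=onplane(P,(232,226),.04)-onplane(P,(198,221),.04); kd[2]=0;kd/=np.linalg.norm(kd);print("knobdir",kd)
q0=get_joint_pos()
for s in (1,-1):
  print("s",s)
  for t in (0,10,20,30):
    t_=np.radians(t); ok=[]
    for h in range(0,360,15):
      hv=np.array([np.cos(np.radians(h)),np.sin(np.radians(h)),0]); up=np.array([0,0,1.])
      d=np.cos(t_)*hv-np.sin(t_)*up; x=s*(np.sin(t_)*hv+np.cos(t_)*up)
      g=np.array([mat[0],mat[1],.054]); r=[inverse_kinematics(g+.019*d-b*d,quat(frame(x,d))) for b in(0,.1)]
      if all(i is not None for i in r): ok.append(h)
    lie=[]
    for f in range(-60,61,15):
      side=np.cross(kd,up); f_=np.radians(f); v=-np.cos(f_)*up+np.sin(f_)*side
      d=np.cos(t_)*v-np.sin(t_)*kd; x=s*(np.sin(t_)*v+np.cos(t_)*kd)
      g=cr-kd*.01+[0,0,.055]; r=[inverse_kinematics(g+.019*d+[0,0,b],quat(frame(x,d))) for b in(0,.1)]
      if all(i is not None for i in r): lie.append((f,r[0].round(2).tolist()if hasattr(r[0],'round') else np.round(r[0],2).tolist()))
    print(t,"stand",ok,"lie",lie)
E
```

```text
knob [ 0.547 -0.251  0.13 ]
button [ 0.475 -0.279  0.112]
mat [ 0.558 -0.035  0.004]
cradle base mid [0.549 0.252 0.01 ]
ring [0.56  0.317 0.055]
tubeS [0.551 0.271 0.04 ]
knobS [0.539 0.178 0.04 ]
knobdir [-0.13635748 -0.9906597   0.        ]
s 1
0 stand [0, 15, 30, 45, 60, 75, 90, 105, 120, 135, 150, 165, 180, 195, 210, 225, 240, 255, 270, 330, 345] lie [(-60, [0.83, 0.93, 2.47, 4.01, 1.2, 0.23]), (-45, [0.69, 0.69, 2.45, 3.97, 0.79, 0.01]), (-30, [0.55, 0.54, 2.38, 4.2, 0.37, -0.41]), (-15, [0.44, 0.48, 2.26, -0.67, 0.23, -1.93])]
10 stand [0, 15, 30, 45, 60, 75, 90, 105, 120, 135, 150, 165, 180, 195, 210, 225, 240, 255, 270, 330, 345] lie [(-45, [0.54, 0.73, 2.52, 3.54, 0.9, 0.23])]
20 stand [0, 15, 30, 45, 60, 75, 90, 105, 120, 135, 150, 165, 180, 195, 210, 225, 240, 255, 270, 330, 345] lie [(-45, [0.35, 0.8, 2.56, 3.15, 1.06, 0.33]), (-30, [0.25, 0.59, 2.47, 2.87, 0.54, 0.57])]
30 stand [0, 15, 30, 45, 60, 75, 90, 105, 120, 135, 150, 165, 180, 195, 210, 225, 240, 255, 270, 285, 330, 345] lie [(-30, [0.08, 0.66, 2.48, 2.5, 0.72, 0.72]), (-15, [0.04, 0.56, 2.36, 1.84, 0.49, 1.46]
[... 814 characters left out ...]
] lie [(-15, [0.18, 0.5, 2.35, 1.83, 0.26, -1.52]), (0, [0.12, 0.51, 2.21, 0.83, 0.46, -0.5]), (15, [0.08, 0.58, 2.07, 0.6, 0.76, -0.22]), (30, [0.06, 0.68, 1.93, 0.52, 1.05, -0.09]), (45, [0.04, 0.8, 1.79, 0.49, 1.31, 0.0]), (60, [0.03, 0.93, 1.67, 0.49, 1.55, 0.08])]
30 stand [0, 15, 30, 45, 60, 75, 90, 105, 120, 135, 150, 165, 180, 195, 210, 225, 240, 255, 270, 285, 330, 345] lie [(-30, [0.08, 0.66, 2.48, 2.5, 0.72, -2.42]), (-15, [0.04, 0.56, 2.36, 1.84, 0.49, -1.68]), (0, [0.01, 0.56, 2.23, 1.14, 0.57, -0.9]), (15, [-0.01, 0.62, 2.1, 0.82, 0.8, -0.5]), (30, [-0.03, 0.71, 1.96, 0.68, 1.05, -0.27]), (45, [-0.04, 0.82, 1.84, 0.62, 1.29, -0.11]), (60, [-0.04, 0.93, 1.73, 0.61, 1.51, 0.01])]
```

```bash
python3 - <<'E'
from h import *
t=get_time()
def look(p,f):
    move_pose(p,down(np.arctan2(p[1],p[0])+np.pi/2)); wait(.15); r=snap("wrist",f); print(f,get_time(),get_tcp_pos(),get_joint_pos()); return r[1]
a=look([.57,.20,.22],"c1"); 
b=look([.53,-.22,.26],"h1")
c=look([.53,-.31,.26],"h2")
v=np.hstack([b,c]); cv2.imwrite("pics/heads.png",cv2.resize(v,(800,300),interpolation=cv2.INTER_AREA))
E
```

```text
c1 2.0333 [0.56971386 0.20086141 0.22000411] [ 3.19216667e-01  3.95657945e-01  1.67994279e+00  9.20360055e-05
  1.06597857e+00 -1.97088058e-02]
h1 3.8 [ 0.53031935 -0.21911901  0.25987024] [-4.12588829e-01  3.06920837e-01  1.71132574e+00  6.02741466e-05
  1.12359468e+00 -2.07415377e-02]
h2 4.45 [ 0.53007455 -0.30884186  0.25997491] [-5.47060400e-01  3.67327188e-01  1.62305473e+00  2.29604534e-04
  1.15160236e+00 -1.93788228e-02]
```

View pics/c1.png

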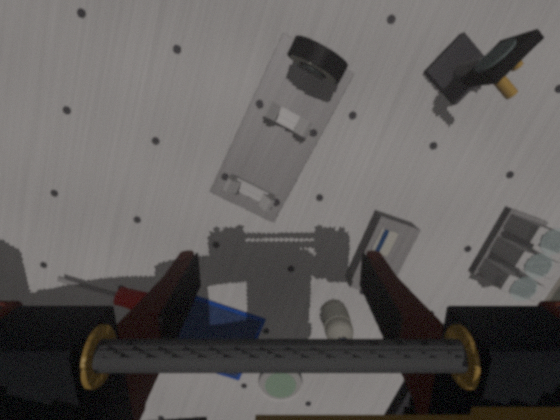

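View pics/h1.png

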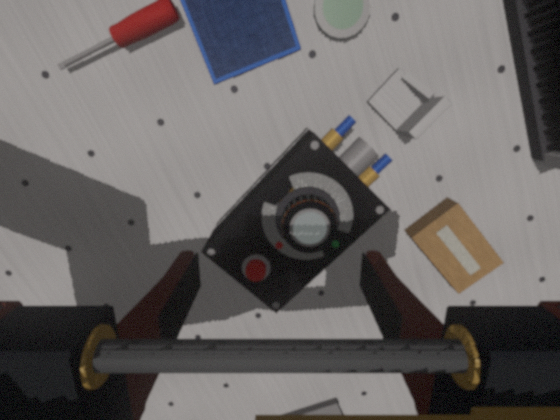

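View pics/h2.png

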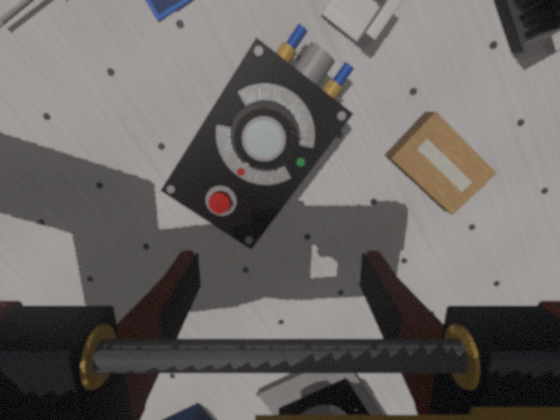

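c1 shows the cradle: base corners near (287,33), (352,70), (277,220) and (211,190), ring (318,60), saddles at (290,119) and (249,190). The button is at (256,268) in h1 and (220,202) in h2, and the knob's bright disc at (310,228) and (265,139). The red dots are at (280,244) and (241,171), the green at (335,243) and (301,162).

```bash
python3 - <<'E'
from h import *
def blob(m,near,r=30):
    y,x=np.mgrid[:m.shape[0],:m.shape[1]]; m=(m&(np.hypot(x-near[0],y-near[1])<r)).astype(np.uint8)
    n,l,s,c=cv2.connectedComponentsWithStats(m); i=1+np.argmax(s[1:,4]); ct=max(cv2.findContours((l==i).astype(np.uint8),0,1)[0],key=len)
    return cv2.fitEllipse(ct) if len(ct)>8 else (c[i],s[i,2:4],0)
pts={"button":((256,268),(220,202),"r"),"red":((280,244),(241,171),"r"),"green":((335,243),(301,162),"g"),"disc":((310,228),(265,139),"w")}
for n,(a,b,k) in pts.items():
    rs=[]
    for f,uv in(("h1",a),("h2",b)):
        P,im=load(f); B,G,R=[im[...,i].astype(int) for i in range(3)]
        m={"r":R>G*1.8+20,"g":G>R*1.6+10,"w":np.minimum(np.minimum(R,G),B)>95}[k]
        e=blob(m,uv,22 if k=="w" else 12 if n!="button" else 22); rs.append(ray(P,e[0])); print(n,f,np.round(e[0],1),np.round(e[1],1))
    p,r=tri(rs); print("  ",p.round(4),"res",r.round(4))
P,im=load("c1"); Q,t=load("top0") if False else (campose("top"),cv2.imread("pics/top0.png"))
A=cv2.convertScaleAbs(cv2.resize(im[20:235,195:370],None,fx=2.7,fy=2.7,interpolation=2),alpha=1.5); B=cv2.resize(t[195:250,160:250],(300,183),interpolation=2)
c=np.zeros((A.shape[0],A.shape[1]+300,3),np.uint8); c[:,:A.shape[1]]=A; c[:183,A.shape[1]:]=B; cv2.imwrite("pics/cr.png",c); print(c.shape)
E
```

```text
button h1 [255.3 270.4] [16.9 19.3]
button h2 [219.3 202.2] [19.8 20.2]
   [ 0.4771 -0.2823  0.1069] res 0.0001
red h1 [278.7 244.8] [3.5 4.5]
red h2 [240.4 171.6] [5.1 5.7]
   [ 0.5099 -0.2677  0.099 ] res 0.0001
green h1 [334.3 244.2] [3.3 5.2]
green h2 [300.2 161.5] [6.9 7.2]
   [ 0.5652 -0.2885  0.1012] res 0.0006
disc h1 [309.3 225.5] [33.1 35.2]
disc h2 [264.2 138.8] [41.1 42.9]
   [ 0.5486 -0.2513  0.1226] res 0.0002
(580, 773, 3)
```

View pics/cr.png

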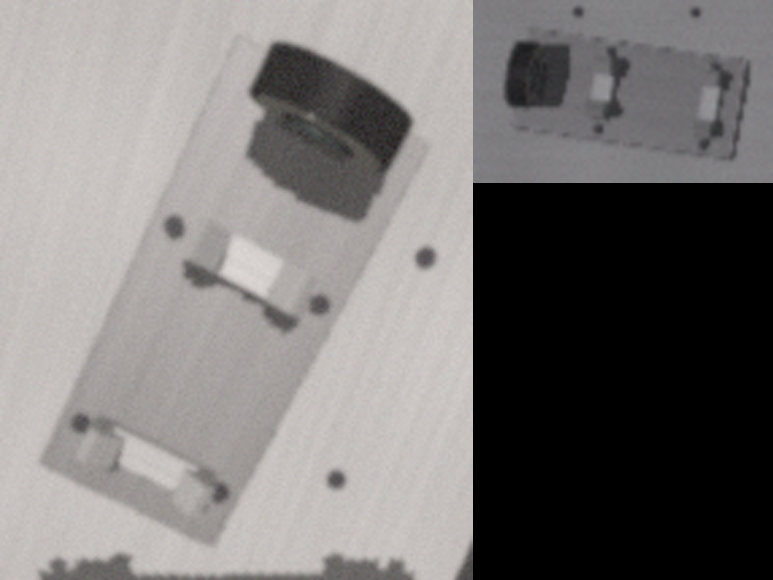

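Left half: the ring light is at the top. The bright V floors are centred at crop (252,267) for the tube saddle and (157,459) for the knob saddle, and the base corners at (40,462), (213,547), (428,140) and (238,37). In the top view the floors are at crop (602,88) and (709,103).

```bash
python3 - <<'E'
from h import *
P,_=load("c1"); Q=campose("top")
c=lambda u,v:(u/2.7+195-.3,v/2.7+20-.3); t=lambda u,v:((u-473)/3.333+160-.35,v/3.333+195-.35)
S=[]
for n,a,b in(("tube",(252,267),(602,88)),("knob",(157,459),(709,103))):
    p,r=tri([ray(P,c(*a)),ray(Q,t(*b))]); print(n,p.round(4),r.round(4)); S.append(onplane(P,c(*a),.029)); print(S[-1].round(4))
d=S[1]-S[0]; print("dist(89)",np.linalg.norm(d),"knobdir deg",np.degrees(np.arctan2(d[1],d[0])))
B=[onplane(P,c(*a),.01)[:2] for a in((40,462),(213,547),(428,140),(238,37))]
B=np.array(B);print(B.round(4),[np.linalg.norm(B[i]-B[(i+1)%4]).round(4) for i in range(4)])
for i,j in((3,0),(2,1)): print(np.degrees(np.arctan2(*(B[j]-B[i])[::-1])))
kd=(B[0]+B[1]-B[2]-B[3]); kd/=np.linalg.norm(kd); m=B.mean(0); print("org from base",m+kd*.021,"org from saddles",(S[0]+d*(42/89))[:2])
# mat
im=cv2.imread("pics/top0.png").astype(int); m=((im[...,0]>im[...,2]*1.5+15)); m[:190]=0;m[260:]=0;m[:,:270]=0;m[:,345:]=0
r=cv2.minAreaRect(np.argwhere(m)[:,::-1].astype(np.float32)); C=np.array([onplane(Q,p,.004)[:2] for p in cv2.boxPoints(r)]); print("mat",C.mean(0),C.round(3).tolist())
E
```

```text
tube [0.5541 0.274  0.019 ] 0.0008
[0.5546 0.2739 0.029 ]
knob [0.5431 0.1858 0.0101] 0.0006
[0.5437 0.1905 0.029 ]
dist(89) 0.08411508456645161 knobdir deg -97.45389740128925
[[0.4968 0.1677]
 [0.5794 0.1559]
 [0.6032 0.3404]
 [0.5222 0.3495]] [np.float64(0.0834), np.float64(0.186), np.float64(0.0815), np.float64(0.1835)]
-97.95435162809191
-97.3561767506242
org from base [0.54761011 0.23257284] org from saddles [0.5494259  0.23454218]
mat [ 0.55733289 -0.03308571] [[0.505, 0.023], [0.613, 0.019], [0.609, -0.09], [0.502, -0.085]]
```

Every measured point fits the given sizes: 77.9 mm from button to port, dots at z ≈ 0.100, saddles 89 mm apart. Next I press the button, then grip the knob.

```bash
python3 - <<'E'
from h import *
yaw=np.radians(23.3); port=np.array([.5486,-.2513]); btn=port-.078*np.array([np.cos(yaw),np.sin(yaw)])
a1=np.radians(19.)
command_gripper(0)
move_pose([*btn,.135],down(a1))
print(movel([*btn,.1025],v=.04,until_force=18),get_tcp_pos().round(4),get_ft_force().round(1),get_time())
movel([*btn,.16],v=.15)
P,im=snap("wrist","b1")
command_gripper(1)
move_pose([*port,.165],down(a1)); P,im2=snap("wrist","k1")
print(movel([*port,.108],v=.08,until_force=12),get_tcp_pos().round(4),get_ft_force().round(1))
command_gripper(0); print(get_grip_width(),get_finger_force(),get_ft_force(),get_ft_torque(),get_joint_pos(),get_time())
cv2.imwrite("pics/bk.png",cv2.resize(np.hstack([im,im2]),(800,300),interpolation=3))
E
```

```text
True [ 0.4771 -0.2822  0.1043] [-1.1 -0.4  7.5] 7.25
False [ 0.5489 -0.2514  0.1082] [-0.2  0.2 -0.3]
0.5838558699429373 30.000441670417786 [0.28276755 1.58362512 1.77094719] [0.18393499 0.25224667 0.00627507] [-4.49198764e-01  5.39774749e-01  1.74991617e+00  8.87412255e-05
  8.52014503e-01  7.89872860e-01] 11.1833
```

View pics/bk.png

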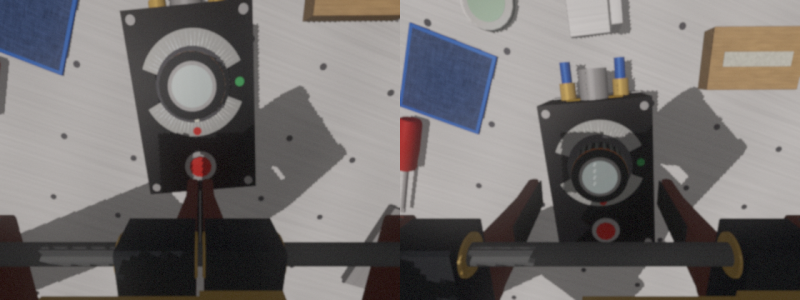

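The button bottomed out at z 0.1043 (seen at (200,166) on the left), and the grip width of 51 mm matches the knob. Next: turn and lift.

```bash
python3 - <<'E'
from h import *
q=np.array(get_joint_pos())
for s in (30,60,90):
    q2=q.copy(); q2[5]-=np.radians(s); movej(q2.tolist()); print(s,get_ft_torque().round(2),get_ft_force().round(1),get_joint_pos()[5]-q[5],get_grip_width())
p=np.array(get_tcp_pos())
hit=movel((p+[0,0,.02]).tolist(),v=.04,until_force=15); print(hit,get_tcp_pos(),get_ft_force().round(1))
if not hit:
    print(movel((p+[0,0,.115]).tolist(),v=.12,until_force=15),get_tcp_pos(),get_ft_force().round(1),get_grip_width(),get_time())
    snap("wrist","l1")
E
```

```text
30 [-0.01  0.11 -0.01] [ 0.4 -0.2  1.3] -0.520818325189393 0.5835749518067813
60 [-0.06  0.17  0.08] [0.2 0.3 0.2] -1.043325458373723 0.5865410601860652
90 [-0.06  0.21  0.08] [-0.6  0.   1.3] -1.5665571399478633 0.5892752448372316
False [ 0.54843656 -0.25119672  0.1282757 ] [ 0.   0.7 -3.6]
False [ 0.54791886 -0.25093255  0.22231522] [ 0.2  0.2 -4.8] 0.5894694948456128 14.475
```

View pics/l1.png

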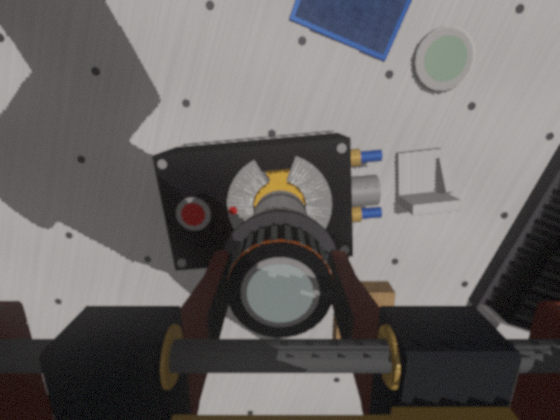

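The cartridge is out: it hangs in the fingers at (280,290) with its tube clear of the port at (280,190). I'll stand it on the mat and scan for a regrasp.

```bash
cat > geo.py <<'E'
from h import *
U=np.array([0,0,1.])
def stand(mat,zg,h,t,s,back=0):
    h,t=np.radians([h,t]); hv=np.array([np.cos(h),np.sin(h),0]); d=np.cos(t)*hv-np.sin(t)*U; x=s*(np.sin(t)*hv+np.cos(t)*U)
    return np.array([*mat,zg])+(.019-back)*d, quat(frame(x,d))
CO=np.array([.5484,.2325]); KD=np.array([np.cos(np.radians(-97.5)),np.sin(np.radians(-97.5)),0])
def lie(zg,f,t,s,z=.055,up=0):   # zg: grasp height above the foot along the axis
    f,t=np.radians([f,t]); side=np.cross(KD,U); v=-np.cos(f)*U+np.sin(f)*side; d=np.cos(t)*v-np.sin(t)*KD; x=s*(np.sin(t)*v+np.cos(t)*KD)
    g=np.array([*CO,z+up])-KD*(.060-zg); return g+.019*d, quat(frame(x,d))
E
python3 - <<'E'
from geo import *
mat=[.5573,-.0331]; p=np.array(get_tcp_pos()); R=get_ee_rot()
movel([*mat,.19],v=.22)
movel([*mat,.112],v=.1)
f0=get_ft_force()
print(movel([*mat,.099],v=.02,until_force=4),get_tcp_pos(),get_ft_force().round(1),get_time())
command_gripper(.78); wait(.2)
q=get_tcp_pos(); movel([q[0],q[1],.165],v=.2); print(get_time(),get_joint_pos().round(2))
snap("wrist","m1"); snap("top","m1t")
j0=np.array(get_joint_pos()); out=[]
L={}
for s in(1,-1):
  for t in(10,15,20,25,30):
    for f in range(-40,26,10):
      r=[inverse_kinematics(*lie(.05,f,t,s,up=u)) for u in(0,.1)]
      if all(i is not None for i in r): L[s,t,f]=np.array(r)
    for h in range(-90,91,15):
      r=[inverse_kinematics(*stand(mat,.054,h,t,s,b)) for b in(0,.12)]
      if any(i is None for i in r): continue
      r=np.array(r)
      for (s2,t2,f),l in L.items():
        if s2==s and t2==t: out.append((np.abs(r[0]-l[1]).max()+.5*np.abs(r[1]-j0).max()+abs(r[0]-r[1]).max()+abs(f)*.01,s,t,h,f,r[0].round(2).tolist(),l[0].round(2).tolist()))
out.sort(key=lambda o:o[0])
for s in(1,-1):
  for o in [o for o in out if o[1]==s][:9]: print(o)
E
```

```text
True [ 0.55741559 -0.03305527  0.10183329] [ 0.6 -0.3  4.3] 17.1333
18.2917 [-0.08  0.4   1.82  0.    0.92 -0.41]
(np.float64(2.642226049575087), 1, 10, -90, -30, [0.41, 1.07, 1.67, -1.13, 1.56, -1.94], [0.46, 0.6, 2.1, 4.05, 0.17, -0.39])
(np.float64(2.70074920273894), 1, 10, 90, -30, [-0.54, 1.09, 1.6, 1.01, 1.64, -1.18], [0.46, 0.6, 2.1, 4.05, 0.17, -0.39])
(np.float64(2.8356982143026856), 1, 25, 90, -40, [-0.51, 0.96, 1.67, 0.93, 1.42, -1.12], [0.34, 0.69, 2.22, 2.94, 0.58, 0.53])
(np.float64(2.9050451700377593), 1, 25, 75, -40, [-0.55, 0.92, 1.82, 1.13, 1.28, -1.17], [0.34, 0.69, 2.22, 2.94, 0.58, 0.53])
(np.float64(2.91855200261795), 1, 30, 90, -40, [-0.49, 0.91, 1.69, 0.9, 1.35, -1.09], [0.28, 0.71, 2.23, 2.75, 0.66, 0.64])
(np.float64(2.994696246794625), 1, 20, 60, -40, [-0.59, 0.94, 1.95, 1.41, 1.25, -1.31], [0.4, 0.67, 2.21, 3.17, 0.51, 0.38])
(np.float64(2.9985859410987716), 1, 10, 75, -30, [-0.59, 1.06, 1.75, 1.21, 1.51, -1.26], [0.46, 0.6, 2.1, 4.05, 0.17, -0.39])
(np.float64(3.032758987107405), 1, 30, 75, -40, [-0.53, 0.88, 1.84, 1.11, 1.2, -1.13], [0.28, 0.71, 2.23, 2.
[... 574 characters left out ...]
, 1.03, 1.69, -1.1, 1.49, 1.18], [0.28, 0.63, 1.86, 0.44, 0.59, 0.05])
(np.float64(2.4373625107500745), -1, 10, -90, 10, [0.41, 1.07, 1.67, -1.13, 1.56, 1.21], [0.28, 0.68, 1.73, 0.31, 0.84, 0.21])
(np.float64(2.440180022830873), -1, 15, -90, -10, [0.4, 1.03, 1.69, -1.1, 1.49, 1.18], [0.32, 0.6, 1.96, 0.48, 0.36, -0.01])
(np.float64(2.4697368079733852), -1, 20, -90, 0, [0.39, 0.98, 1.72, -1.08, 1.41, 1.16], [0.24, 0.63, 1.88, 0.61, 0.59, -0.14])
(np.float64(2.4988900984488946), -1, 15, -90, 10, [0.4, 1.03, 1.69, -1.1, 1.49, 1.18], [0.25, 0.68, 1.76, 0.43, 0.82, 0.09])
(np.float64(2.562428711461765), -1, 20, -90, 10, [0.39, 0.98, 1.72, -1.08, 1.41, 1.16], [0.21, 0.68, 1.78, 0.55, 0.8, -0.04])
```

View pics/m1.png

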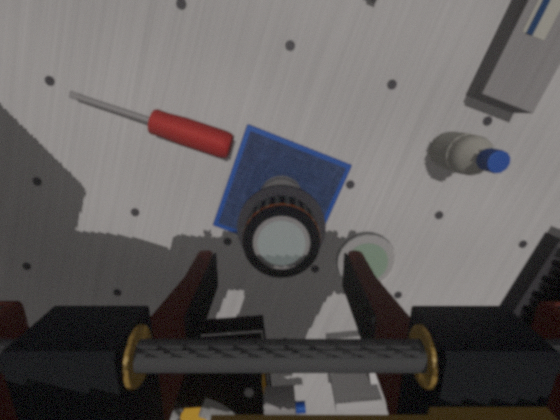

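The cartridge stands upright on the mat (knob at (282,240), mat around it), released. I'll scan the camera-up regrasp more finely.

```bash
python3 - <<'E'
from geo import *
mat=[.5574,-.0331]; j0=np.array(get_joint_pos()); out=[]
for t in(5,10,15,20,25,30):
    L={}
    for f in (-40,-35,-30,-25,-20,-15):
      r=[inverse_kinematics(*lie(.05,f,t,1,up=u)) for u in(0,.05,.1,.14)]
      if all(i is not None for i in r) and np.abs(np.diff(r,axis=0)).max()<.6: L[f]=np.array(r)
    print(t,sorted(L))
    for h in range(-180,180,15):
      r=[inverse_kinematics(*stand([mat[0],mat[1]],.054+u,h,t,1,b)) for b,u in((0,0),(.06,0),(.12,0),(0,.06),(0,.13))]
      if any(i is None for i in r): continue
      r=np.array(r)
      if np.abs(r-r[0]).max()>1.2: continue
      for f,l in L.items(): out.append((np.abs(r[4]-l[3]).max()+abs(f)*.02,t,h,f,np.abs(r-r[0]).max().round(2),r[0].round(2).tolist(),l[0].round(2).tolist(),l[3].round(2).tolist()))
out.sort(key=lambda o:o[0])
for o in out[:14]: print(o)
E
```

```text
5 [-25, -20, -15]
10 []
15 [-40]
20 [-40]
25 [-40, -35, -30]
30 [-40, -35, -30, -25, -20]
(np.float64(1.372621807344338), 5, -90, -15, np.float64(0.23), [0.41, 1.12, 1.65, -1.16, 1.64, -1.92], [0.43, 0.59, 1.95, -0.19, 0.33, -2.42], [0.43, 0.36, 1.9, -0.11, 0.62, -2.52])
(np.float64(1.5217063679466423), 5, -105, -15, np.float64(0.21), [0.35, 1.15, 1.49, -0.98, 1.77, -1.98], [0.43, 0.59, 1.95, -0.19, 0.33, -2.42], [0.43, 0.36, 1.9, -0.11, 0.62, -2.52])
(np.float64(1.5690324698411806), 5, -90, -20, np.float64(0.23), [0.41, 1.12, 1.65, -1.16, 1.64, -1.92], [0.45, 0.59, 1.99, -0.5, 0.24, -2.11], [0.45, 0.34, 1.94, -0.23, 0.53, -2.4])
(np.float64(1.6749175565811874), 5, -120, -15, np.float64(0.26), [0.28, 1.19, 1.35, -0.82, 1.92, -2.0], [0.43, 0.59, 1.95, -0.19, 0.33, -2.42], [0.43, 0.36, 1.9, -0.11, 0.62, -2.52])
(np.float64(1.68275968482461), 5, 75, -15, np.float64(0.24), [-0.6, 1.11, 1.73, 1.23, 1.59, -1.28], [0.43, 0.59, 1.95, -0.19, 0.33, -2.42], [0.43, 0.36, 1.9, -0.11, 0.62, -2.52])
(np.float64(1.718117030443485), 5, -105, -20, np.float64(0.21), [0.35, 1.15, 1.49, -0.98, 1.77, -1.9
[... 834 characters left out ...]
93), 5, 105, -15, np.float64(0.22), [-0.48, 1.17, 1.42, 0.87, 1.85, -1.16], [0.43, 0.59, 1.95, -0.19, 0.33, -2.42], [0.43, 0.36, 1.9, -0.11, 0.62, -2.52])
(np.float64(1.804591389641606), 5, 105, -20, np.float64(0.22), [-0.48, 1.17, 1.42, 0.87, 1.85, -1.16], [0.45, 0.59, 1.99, -0.5, 0.24, -2.11], [0.45, 0.34, 1.94, -0.23, 0.53, -2.4])
(np.float64(1.8212032319012128), 5, -135, -15, np.float64(0.32), [0.21, 1.23, 1.22, -0.66, 2.06, -1.98], [0.43, 0.59, 1.95, -0.19, 0.33, -2.42], [0.43, 0.36, 1.9, -0.11, 0.62, -2.52])
(np.float64(1.8519953659853232), 5, 60, -15, np.float64(0.27), [-0.63, 1.09, 1.89, 1.46, 1.5, -1.41], [0.43, 0.59, 1.95, -0.19, 0.33, -2.42], [0.43, 0.36, 1.9, -0.11, 0.62, -2.52])
```

```bash
python3 - <<'E'
from geo import *
P=campose("top")
for n,uv,z in(("bottle",(275,170),.08),("case",(322,183),.01),("sd hi",(298,244),.02),("sd end",(299,268),.02),("sd tip",(299,295),.005)): print(n,onplane(P,uv,z).round(3))
mat=[.5574,-.0331]; out=[]
for t in(25,30):
    for h in range(-60,76,15):
      r=[inverse_kinematics(*stand(mat,.054+u,h,t,1,b)) for b,u in((0,0),(.06,0),(.12,0),(.12,.15),(0,.06),(0,.15))]
      for f in (-35,-30,-25,-20):
        l=[inverse_kinematics(*lie(.05,f,t,1,up=u)) for u in(0,.05,.1,.14)]
        if any(i is None for i in l+r): continue
        r_=np.array(r);l_=np.array(l)
        out.append((np.abs(r_[5]-l_[3]).max()-.02*f,t,h,f,np.abs(r_-r_[0]).max().round(2),np.abs(l_-l_[0]).max().round(2),r_[0].round(2).tolist(),l_[0].round(2).tolist(),l_[3].round(2).tolist()))
out.sort(key=lambda o:o[0])
for o in out[:10]: print(o)
E
```

```text
bottle [0.686 0.062 0.08 ]
case [ 0.665 -0.068  0.01 ]
sd hi [ 0.492 -0.002  0.02 ]
sd end [ 0.427 -0.005  0.02 ]
sd tip [ 0.354 -0.006  0.005]
(np.float64(3.049978088583571), 30, 75, -35, np.float64(0.33), np.float64(0.64), [-0.53, 0.88, 1.84, 1.11, 1.2, -1.13], [0.26, 0.68, 2.2, 2.6, 0.55, 0.81], [0.26, 0.34, 2.19, 2.0, 0.3, 1.45])
(np.float64(3.064832691397836), 30, 60, -35, np.float64(0.4), np.float64(0.64), [-0.55, 0.85, 1.98, 1.37, 1.08, -1.21], [0.26, 0.68, 2.2, 2.6, 0.55, 0.81], [0.26, 0.34, 2.19, 2.0, 0.3, 1.45])
(np.float64(3.1083860261433767), 25, 75, -35, np.float64(0.32), np.float64(0.77), [-0.55, 0.92, 1.82, 1.13, 1.28, -1.17], [0.32, 0.66, 2.19, 2.79, 0.46, 0.69], [0.32, 0.33, 2.17, 2.05, 0.17, 1.46])
(np.float64(3.1229162317491594), 30, 45, -35, np.float64(0.5), np.float64(0.64), [-0.54, 0.84, 2.11, 1.71, 1.01, -1.35], [0.26, 0.68, 2.2, 2.6, 0.55, 0.81], [0.26, 0.34, 2.19, 2.0, 0.3, 1.45])
(np.float64(3.1443343905805388), 25, 60, -35, np.float64(0.39), np.float64(0.77), [-0.57, 0.9, 1.97, 1.39, 1.17, -1.27], [0.32, 0.66, 2.19, 2.79, 0.46, 0.69], [0.32, 0.33, 2.17, 2.0
[... 290 characters left out ...]
4), [-0.47, 0.84, 2.23, 2.11, 1.01, -1.5], [0.26, 0.68, 2.2, 2.6, 0.55, 0.81], [0.26, 0.34, 2.19, 2.0, 0.3, 1.45])
(np.float64(3.355329551436305), 25, 30, -35, np.float64(0.58), np.float64(0.77), [-0.5, 0.9, 2.23, 2.12, 1.13, -1.56], [0.32, 0.66, 2.19, 2.79, 0.46, 0.69], [0.32, 0.33, 2.17, 2.05, 0.17, 1.46])
(np.float64(3.393327999772574), 30, 75, -30, np.float64(0.33), np.float64(0.85), [-0.53, 0.88, 1.84, 1.11, 1.2, -1.13], [0.25, 0.66, 2.17, 2.39, 0.46, 1.04], [0.25, 0.34, 2.15, 1.59, 0.31, 1.9])
(np.float64(3.4081826025868387), 30, 60, -30, np.float64(0.4), np.float64(0.85), [-0.55, 0.85, 1.98, 1.37, 1.08, -1.21], [0.25, 0.66, 2.17, 2.39, 0.46, 1.04], [0.25, 0.34, 2.15, 1.59, 0.31, 1.9])
```

```bash
python3 - <<'E'
from geo import *
t,h,f=27,20,-32
mat=[.5574,-.0331]
for b,u in((0,0),(.07,0),(.14,0),(.14,.12),(0,.17)): print("S",np.round(inverse_kinematics(*stand(mat,.054+u,h,t,1,b)),2))
for u in (.18,.1,.05,0): print("L",np.round(inverse_kinematics(*lie(.05,f,t,1,up=u)),2))
command_gripper(1)
p=get_tcp_pos(); movel([p[0],p[1],.29],v=.25)
move_pose(*stand(mat,.174,h,t,1,.14)); print(get_time(),get_tcp_pos())
movel(stand(mat,.054,h,t,1,.14)[0].tolist(),v=.15)
print(get_ft_force().round(1),get_tcp_pos(),get_time())
snap("scene","s2"); snap("wrist","w2")
im=np.hstack([cv2.imread("pics/s2.png")[100:400,120:420],cv2.imread("pics/w2.png")[60:360,130:430]]); cv2.imwrite("pics/v2.png",im)
E
```

```text
S [-0.4   0.89  2.3   2.4   1.14 -1.61]
S [-0.55  0.83  2.41  2.28  1.16 -1.65]
S [-0.74  0.75  2.5   2.1   1.15 -1.67]
S [-0.74  0.29  2.5   1.85  0.97 -1.19]
S [-0.4   0.39  2.34  2.17  0.83 -1.2 ]
L [0.29 0.25 2.13 1.24 0.24 2.28]
L [0.29 0.42 2.17 2.08 0.26 1.41]
L [0.29 0.53 2.18 2.4  0.34 1.07]
L [0.29 0.65 2.18 2.58 0.43 0.88]
21.1833 [ 0.45635991 -0.06988397  0.2287916 ]
[-0.7 -0.5 -0.1] [ 0.45627635 -0.06987534  0.10930221] 22.1333
```

View pics/v2.png

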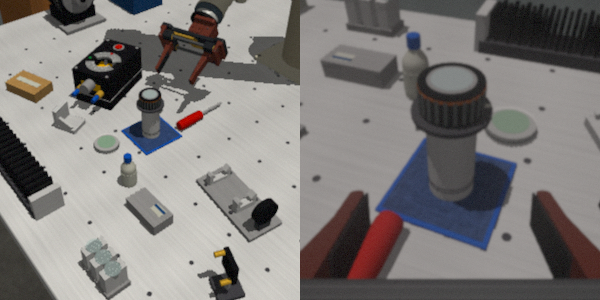

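The cartridge stands on the mat ahead of the open fingers (right half at (450,130)) and the path is clear above the screwdriver. Next: slide in, grip the tube, lift, carry.

```bash
python3 - <<'E'
from geo import *
t,h,f=27,20,-32
mat=[.5574,-.0331]
print(movel(stand(mat,.054,h,t,1,0)[0].tolist(),v=.1,until_force=8),get_tcp_pos(),stand(mat,.054,h,t,1,0)[0],get_ft_force().round(1))
command_gripper(0); print(get_grip_width(),get_finger_force(),get_ft_force().round(1),get_time())
hit=movel(stand(mat,.224,h,t,1,0)[0].tolist(),v=.13); print(get_ft_force().round(1),get_grip_width())
move_pose(*lie(.05,f,t,1,up=.16)); print(get_tcp_pos(),lie(.05,f,t,1,up=.16)[0],get_joint_pos().round(2),get_time())
wait(.2); print(get_grip_width(),get_ft_force().round(1))
snap("scene","s3"); snap("top","t3")
im=np.hstack([cv2.imread("pics/s3.png")[100:400,160:460],cv2.resize(cv2.imread("pics/t3.png")[150:300,130:280],(300,300))]); cv2.imwrite("pics/v3.png",im)
E
```

```text
False [ 0.57295825 -0.02758302  0.04549754] [ 0.57330817 -0.0273099   0.04537418] [1.1 0.3 0.6]
0.4965484267077262 29.992053508758545 [ 0.2 -1.   0.2] 24.5417
[-0.2 -0.1 -4.5] 0.4952659261438263
[0.55958978 0.24965244 0.20043936] [0.55972548 0.24979551 0.20064329] [0.29 0.29 2.14 1.45 0.23 2.05] 28.7333
0.5006674611248243 [ 0.   0.2 -4.8]
```

View pics/v3.png

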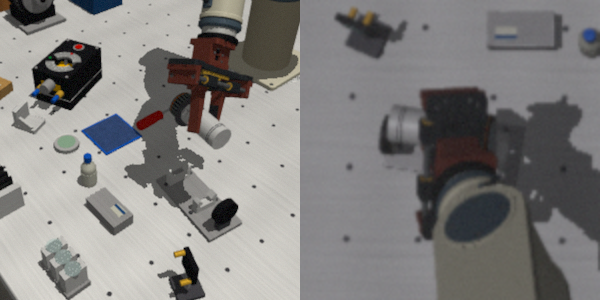

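The cartridge is held level over the cradle, its foot towards the ring light. Lowering it now.

```bash
python3 - <<'E'
from geo import *
t,f=27,-32
movel(lie(.05,f,t,1,up=.015)[0].tolist(),v=.08); print(get_ft_force().round(1),get_ft_torque().round(2))
snap("scene","s4")
hit=movel(lie(.05,f,t,1,up=-.004)[0].tolist(),v=.015,until_force=3.5); T=lie(.05,f,t,1)[0]
print(hit,np.round(get_tcp_pos()-T,4),get_ft_force().round(1),get_ft_torque().round(2),get_grip_width(),get_time())
snap("scene","s5"); snap("top","t5")
im=np.hstack([cv2.resize(cv2.imread(f"pics/{n}.png")[y:y+150,x:x+150],(390,390),interpolation=2) for n,x,y in(("s4",290,220),("s5",290,220))]); cv2.imwrite("pics/v5.png",im)
E
```

```text
[-0.1  0.4 -3.9] [-0.28  0.59 -0.02]
True [-0.0005  0.0001  0.0015] [-1.6  1.5  1.3] [0.01 0.45 0.16] 0.49467014818397903 31.9083
```

View pics/v5.png

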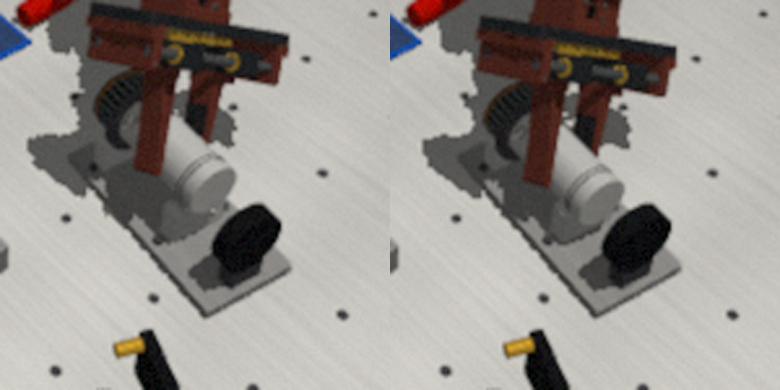

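Contact 1.5 mm above nominal, and the cartridge sits over both saddles. I'll settle it a little, release narrowly and retreat along the tool axis.

```bash
python3 - <<'E'
from geo import *
t,f=27,-32
T,q=lie(.05,f,t,1)
hit=movel((T-[0,0,.0005]).tolist(),v=.012,until_force=5)
print(hit,np.round(get_tcp_pos()-T,4),get_ft_force().round(1),get_ft_torque().round(2))
command_gripper(.57); wait(.2); print(get_grip_width(),get_ft_force().round(1),get_finger_force())
w,x,y,z=get_ee_rot(); d=Ro.from_quat([x,y,z,w]).as_matrix()[:,2]; p=np.array(get_tcp_pos())
print(movel((p-.05*d).tolist(),v=.06,until_force=6),get_ft_force().round(1))
p2=(p-.12*d); 
try: movel(p2.tolist(),v=.12)
except MotionError as e: print(e)
print(get_tcp_pos(),get_time())
p=np.array(get_tcp_pos())
try: movel((p+[-.08,-.1,.12]).tolist(),v=.2)
except MotionError as e: print(e)
wait(.2); snap("scene","s6"); snap("top","t6"); print(get_time())
im=np.hstack([cv2.resize(cv2.imread(f"pics/{n}.png")[y:y+w,x:x+w],(400,400),interpolation=2) for n,x,y,w in(("s6",190,150,250),("t6",145,180,110))]); cv2.imwrite("pics/v6.png",im)
E
```

```text
True [-0.0012  0.0001  0.0004] [-2.   1.   2.7] [0.09 0.28 0.17]
0.5698541637166783 [-0.4 -0.   0. ] 0.0
False [-0.3  0.6 -0.2]
[0.49567287 0.20321471 0.131471  ] 34.4833
35.9833
```

View pics/v6.png

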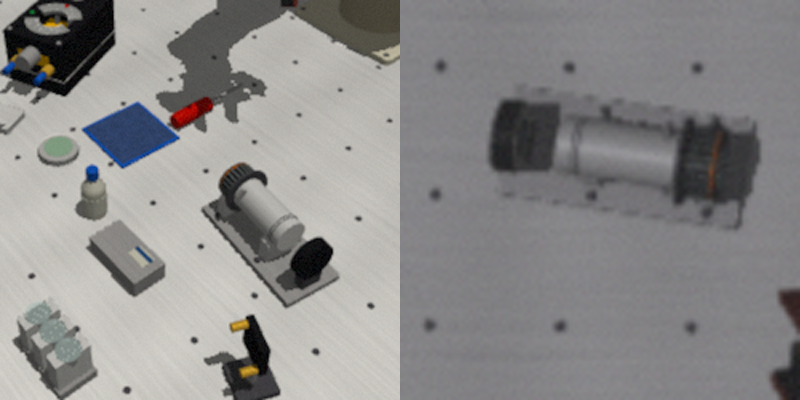

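The cartridge lies straight along the cradle, its foot at the ring light and its knob in the other saddle, with the bystanders unmoved. I'm handing the job in.

```bash
python3 -c "
from station import *
print(job_done(),get_time())"
```

```text
the job is handed in; nothing more can be done
the job is handed in; nothing more can be done
```

Job handed in at about 36 s: button pressed, cartridge turned out, stood on the mat and released, then regripped by its tube and laid in the cradle, foot to the ring light, with no bystander seen to move; I viewed 13 pictures, over the limit of 10, and the final lie was checked only by eye.

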